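# Flip the gauge plate and hold the click selector at its third stop

### The arm

A 6-joint arm with a two-finger parallel gripper is mounted at the origin on the work surface. World frame = base frame: x ahead of the robot, y to its left, z up, the work surface at z = 0. Lengths are in m, angles in rad, forces in N, time in s.
With the tool pointing down it reaches from about 0.3 to 0.775 m from the base axis. Payload 14.6 kg.
Tool frame: the origin (TCP) lies midway between the tips of the shut fingers; the grasp point (between the pads) lies 19 mm behind it (ctrl.grip_depth is the distance from the TCP to the grasp point, in m); z points along the fingers, x is the direction in which the jaws open and shut, and the axes are right-handed (so a half turn about z gives the same grasp; the last joint's range is limited). The gripper opens to 94 mm and grips with 3 to 60 N. Pads are 16 mm wide; open, the fingers measure 119 mm over their backs; the gripper's body (75 mm by 177 mm) begins 78 mm behind the grasp point.
Start: joints at [1.058, 0.3, 1.521, -0, 1.321, -0.067], TCP at [0.237, 0.496, 0.205] pointing down, gripper open.
Joint ranges: [-3.03, 3.03], [-0.79, 2.21], [0.23, 2.52], [-1.04, 4.18], [0, 3.07], [-2.55, 2.55]. Speed limits (rad/s): [2.22, 2.22, 2.57, 3.14, 3.14, 3.14].

### API

Orientations are given as [roll, pitch, yaw] about the fixed x, y, z axes, in that order (R = Rz(yaw) Ry(pitch) Rx(roll)).
In Python, from station import ctrl gives the robot as it stands.
- The arm moves only by the tool play_rows, never from a script. Its argument "steps" is a list that holds one entry, the list of rows, each a list of 7 numbers: the shift along the tool's x, y, z in cm, then the turn, a rotation vector about the tool's x, y, z in rad, then the opening, from 0 (shut) to 1 (fully open). In form: [[[x, y, z, ax, ay, az, hand], ...]]. A call has 1 to 20 rows; each row is the pose to reach, as a shift and turn from the pose measured when the call began, along the tool's axes at that moment; what a row does not reach only later rows make up. A row lasts 1/12 s, in which the tool goes at most 41.7 mm and 7.16 degrees, less where a joint would pass 70% of its speed; a pose out of reach is approached as far as the arm can. A call with a gripper value outside its range is refused whole. The fingers move at their own pace and stop on an object; "force" is the grip in N (left out, the last holds). Time passes only in rows, so rows that repeat a pose let the fingers close. It gives the time, the measured TCP pose, the force and the opening at its end, in the units of the state.
- ctrl.get_obs(): the state, without advancing time (a new reading comes with each control period).
- ctrl.camera(name): name is "side" or "top" or "wrist"; returns a dict with "frame" (384x512x3 uint8, blue, green, red), "fovy" (degrees; the focal length in pixels is half the picture's height over the tangent of half this angle, whatever the lens; pixels are square), "cx", "cy" (the principal point, pixels), "world_to_cam" (4x4, takes a point from world to camera coordinates). Camera axes: x right, y up, looking along -z (the intrinsics and any distortion apply to the point x, -y, -z); pixel columns grow to the right and rows downward; lengths in m; the calibration is good to about 2 mm. A picture is of the moment at which its call begins. There is no depth.
- ctrl.hand_in(): hands the job in, once; it reports no verdict.
The state is a dict: "time_s": time; "qpos": joint angles; "joint_vel": joint speeds; "tau": joint torques, N m; "ee_pos": TCP position; "eef_rot": TCP orientation; "force": force on the tool from outside, world axes, zero at the start; "moment": the same for the moment, N m; "grip_width": finger opening in m.
Only numpy, scipy, OpenCV 4.12 (cv2) and the standard library are available. Lean on these libraries where they do the work, as an engineer would, in place of code of your own. Each camera call takes 0.05 s, during which the arm holds its last target. There are 200 camera calls.

### The job

Swing the hinged gauge plate on its stage right over by its bar, so that it lies flat with its white, ringed measuring face up; then grip the selector knob and turn it clockwise from its home mark by three clicks, without overrunning to the fourth. The knob springs back when let go, so finish while still gripping it steadily at the third stop for the reading, and leave the other things on the table where they are.

Things in the scene. Friction and masses are not known exactly. Their poses are not given: they have to be found in the camera images.
- leaf (a joint): hinge angle of the blue-framed gauge plate, rad: 0 = flat on the stage's robot-side rests with its dark face up, pi = turned right over, flat on the far rests with its white face with orange rings up. It starts between 0 and 0.35. The hinge is stiff (0.2 N m of friction; plate 0.22 kg give or take a quarter): it stays at whatever angle it is left.
- leaf_bar (a point): centre of the plate's bright steel handle bar: a round bar 10 mm thick, 88 mm clear length between its two side arms, 100 mm from the hinge line and parallel to it, with a free gap of 33 mm between bar and plate for a finger. This point and its axes swing with the plate: y lies along the bar; x points from the bar to the hinge; at angle 0 z is up. The bar can be held from above all the way round and turns between the finger pads.
- leaf_hinge (a point): middle of the hinge line, 60 mm above the table, fixed on the beige stage (base 150 x 134 x 18 mm, top of the bearing blocks at 72 mm). y lies along the hinge, x points to the side on which the plate must end, z up. At hinge angle a the bar centre is at x = -0.1 cos(a), z = 0.1 sin(a) m in these axes.
- selector (a joint): angle of the selector knob, rad: 0 = home (pointer at the red dot), growing clockwise seen from above. Stops, felt as clicks, every 24 degrees (0.419 rad), marked with white dots round the dial: first 0.419, second 0.838, third 1.257, fourth 1.676, fifth 2.094. It always springs back home when released. Turning it takes 0.07 to 0.08 N m on average, rippling by 0.05 N m either way: effort dips just before each stop and rises just after it.
- selector_grip (a point): grip point on the axis of the selector knob, 88 mm above the table: a black upright bar 46 mm long (x), 14 mm wide (y), its flat sides standing from 63 to 103 mm above the table, on a 46 mm disc, in the middle of a beige housing 104 x 104 x 50 mm. Its axes turn with the knob: z up, x along the bar away from the white pointer end.
- ring_gauge: steel setting ring, 38 mm across, 20 mm high; to be left alone; origin at its underside
- master_ball: turned steel reference ball on a foot, 40 mm across, 57 mm high; to be left alone; origin at its underside
- gauge_block: steel gauge block 35 x 18 x 30 mm; to be left alone; origin at its underside
- cleaner: blue cleaner bottle, 48 mm across, 110 mm high; to be left alone; origin at its underside
- jar: amber jar, 60 mm across, 60 mm high; to be left alone; origin at its underside
- screwdriver: screwdriver lying on the table; to be left alone; origin at its underside
- brush: small brush lying on the table; to be left alone; origin at its underside
Mind the look-alikes: they are no part of the job. Leave any pink or purple look-alike of the part that bears leaf alone. Leave any purple or yellow look-alike of the part that bears selector alone.

How it is judged:
On the way, in this order (a step that is already met when the one before it is completed fails the run):
1. the plate lies turned over, white face up (value of joint leaf above 3.04159 rad), for 0.3 s.
2. the knob is gripped and steady at the third stop (value of joint selector between 1.137 and 1.377 rad and velocity of joint selector between -0.15 and 0.15 rad/s and contact force between the fingers and selector above 1 N), for 0.3 s.
At the end, for the whole second after the job is handed in: The plate lies turned over (hinge within 0.1 rad of pi) and the fingers hold the knob (over 1 N of contact) still (under 0.15 rad/s) within 0.12 rad (7 degrees) of the third stop at 1.257 rad (all of step 2 and value of joint leaf above 3.04159 rad); the arm keeps its last pose, push and grip.
It fails at once if the knob is turned to the fourth stop (value of joint selector above 1.55 rad).
It fails at once if the other things on the table are displaced by over 25 mm (distance of any of ring_gauge, master_ball, gauge_block, cleaner, jar, screwdriver, brush from where it was at the start of the episode above 0.025 m).
It also fails if it takes over 59 s, if anything falls off the work surface, if the arm or the gripper's body presses on something with over 40 N, if the wrist force passes 120 N, or if a joint passes its speed limit or range.

## Working session

There is one attempt and no reset: what is moved stays moved. The work goes in short steps, Python scripts to look and compute and a tool call to move; the robot and the scene stay as the last step left them, time stands still between calls to the robot, and variables do not carry over. Pictures are saved under pics/ and viewed, about 8 in all and at most 12, crops included, and the job is handed in when it is done.

Besides the shell and the picture viewer there is one more tool, called after "Emit:" as name(argument=value, ...), one argument or row to a line, values as JSON. play_rows: Moves the arm, as the interface text tells. Its arguments: {"type":"object","properties":{"steps":{"type":"array"},"force":{"type":"number"}},"required":["steps"]}

```bash
mkdir -p pics
cat > h.py <<'E'
import numpy as np, cv2, pickle
from station import ctrl
def snap(n):
    c=ctrl.camera(n); return c
E
python3 - <<'E'
from h import *
for n in ("top","side"):
    c=snap(n); pickle.dump(c,open(n+'.pkl','wb')); cv2.imwrite(f'pics/{n}0.png',cv2.resize(c['frame'],(800,600),interpolation=cv2.INTER_CUBIC))
    print({k:(v if k!='frame' else 0) for k,v in c.items()})
print(ctrl.get_obs())
E
```

```text
{'frame': 0, 'fovy': 55.39373562475367, 'cx': 255.43583542288752, 'cy': 193.29986585823974, 'world_to_cam': array([[-1.83599319e-02, -9.99682893e-01, -1.72344564e-02,
         9.49586239e-05],
       [ 9.98275343e-01, -1.92899625e-02,  5.54458005e-02,
        -5.06790512e-01],
       [-5.57606702e-02, -1.61867518e-02,  9.98312945e-01,
        -1.01574748e+00],
       [ 0.00000000e+00,  0.00000000e+00,  0.00000000e+00,
         1.00000000e+00]])}
{'frame': 0, 'fovy': 46.60078055844275, 'cx': 255.71927090361805, 'cy': 188.78911560216451, 'world_to_cam': array([[ 0.86005127, -0.51018025, -0.00528454, -0.4559586 ],
       [ 0.35696035,  0.59429128,  0.72069216, -0.2339917 ],
       [-0.36454235, -0.62171858,  0.69323508, -1.31644074],
       [ 0.        ,  0.        ,  0.        ,  1.        ]])}
{'time_s': 0.1, 'qpos': array([ 1.05837605e+00,  3.00426092e-01,  1.52150393e+00,  3.41511654e-06,
        1.32070361e+00, -6.66367175e-02]), 'joint_vel': array([-0.00215502, -0.00163331, -0.00119988,  0.00196469,  0.00138083,
       -0.00060923]), 'tau': array([ 1.90215571e-03, -5.32645226e+01, -3.53283584e+01,  7.10298331e-02,
        2.34896585e-02, -3.88178023e-05]), 'ee_pos': array([0.23704734, 0.49603892, 0.20494365]), 'eef_rot': array([-3.14152004e+00,  1.03844957e-03,  1.12501196e+00]), 'force': array([-0.39301998,  0.07351774,  0.13086684]), 'moment': array([ 0.02356875, -0.03026601,  0.01522127]), 'grip_width': 0.09395976618861979}
```

View pics/top0.png

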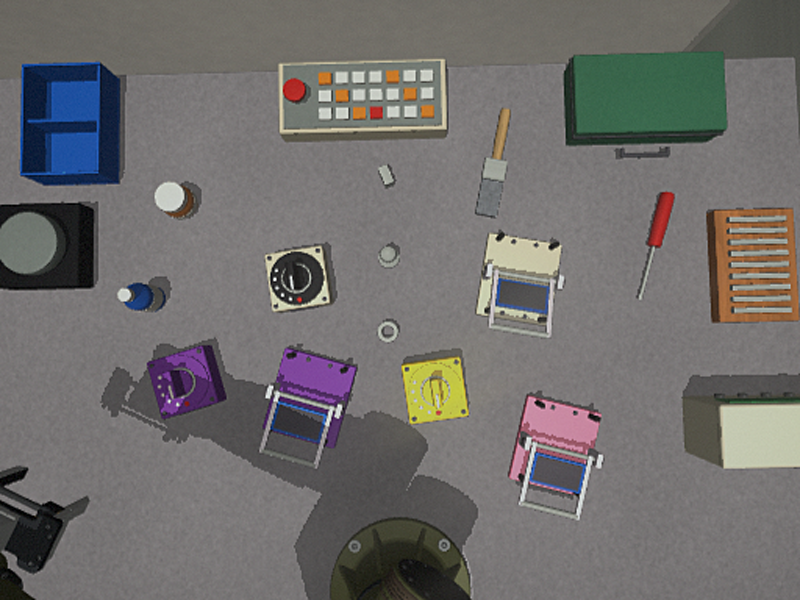

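View pics/side0.png

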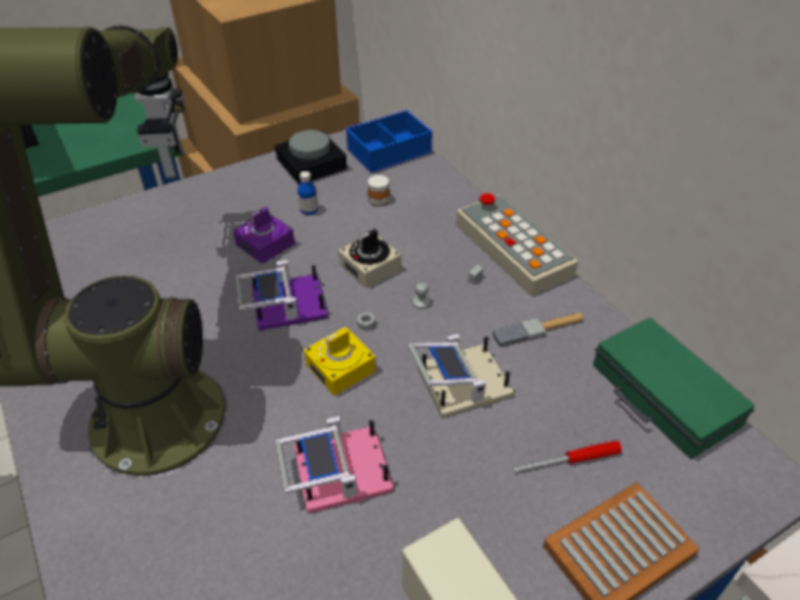

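The top view shows the beige stage at about (520,285) and the beige knob housing at about (297,277). The side view shows them at (460,375) and (370,258). I'll enlarge both.

Run:
```python
from h import *
T=pickle.load(open('top.pkl','rb'))['frame'];S=pickle.load(open('side.pkl','rb'))['frame']
def crop(f,x,y,w=66,h=74,):
    return cv2.resize(f[y:y+h,x:x+w],(396,296) if 0 else (w*6,h*4*6//4),interpolation=cv2.INTER_CUBIC)
def cr(f,x,y): return cv2.resize(f[y:y+72,x:x+96],(400,300),interpolation=cv2.INTER_CUBIC)
im=np.vstack([np.hstack([cr(T,285,144),cr(T,142,140)]),np.hstack([cr(S,248,206),cr(S,190,128)])])
cv2.imwrite('pics/z.png',im)
```

```text
(no output)
```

View pics/z.png

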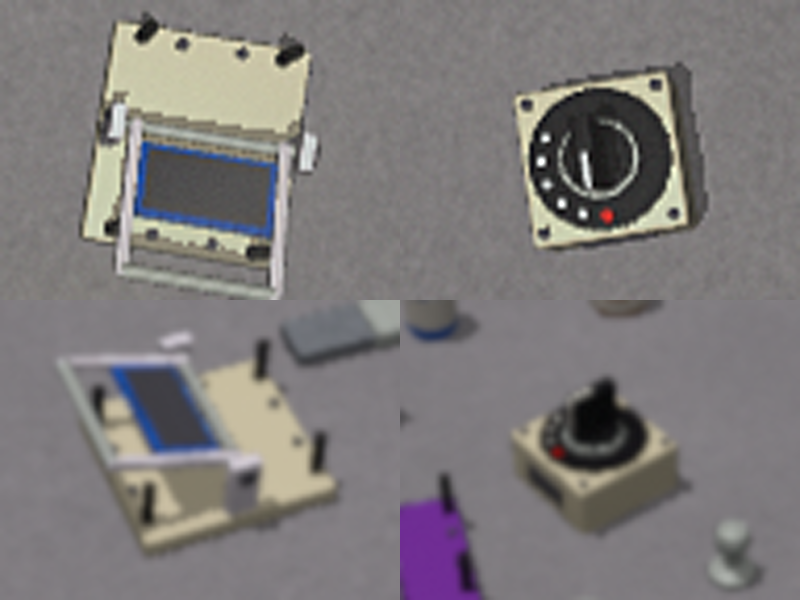

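```bash
cat >> h.py <<'E'
def KM(c):
    f=c['frame'].shape[0]/2/np.tan(np.radians(c['fovy'])/2)
    return np.array([[f,0,c['cx']],[0,f,c['cy']],[0,0,1]]), np.diag([1,-1,-1.])@c['world_to_cam'][:3]
def ray(c,u,v):
    K,M=KM(c); d=M[:,:3].T@np.linalg.solve(K,[u,v,1]); o=-M[:,:3].T@M[:,3]; return o,d/np.linalg.norm(d)
def onz(c,u,v,z):
    o,d=ray(c,u,v); return o+d*(z-o[2])/d[2]
def tri(c1,p1,c2,p2):
    (a,d),(b,e)=ray(c1,*p1),ray(c2,*p2)
    t=np.linalg.lstsq(np.c_[d,-e],b-a,rcond=None)[0]; P,Q=a+d*t[0],b+e*t[1]; return (P+Q)/2,np.linalg.norm(P-Q)
def proj(c,P):
    K,M=KM(c); q=K@(M[:,:3]@P+M[:,3]); return q[:2]/q[2]
E
python3 - <<'E'
from h import *
np.set_printoptions(precision=4,suppress=True)
T=pickle.load(open('top.pkl','rb'));S=pickle.load(open('side.pkl','rb'))
s=400/96
z=lambda x,y,ox,oy:((x+.5)/s-.5+ox,(y+.5)/s-.5+oy)
t1=lambda x,y:z(x,y,285,144); t2=lambda x,y:z(x-400,y,142,140)
s1=lambda x,y:z(x,y-300,248,206); s2=lambda x,y:z(x-400,y-300,190,128)
print('bar ends',tri(T,t1(120,270),S,s1(66,363)),tri(T,t1(280,293),S,s1(114,462)))
print('base far corners z.018',[onz(T,*t1(*p),.018) for p in [(116,22),(312,58),(82,237)]])
print('posts base? blocks top',[onz(T,*t1(*p),.072) for p in [(117,120),(308,152)]])
print('housing',[onz(T,*t2(*p),.05) for p in [(515,97),(665,70),(692,220),(540,248)]])
print('disc',onz(T,*t2(600,157),.053),'red',onz(T,*t2(607,215),.053))
print('dots',[onz(T,*t2(*p),.053)[:2] for p in [(583,214),(561,203),(547,184),(541,161),(545,138)]])
print('side dis',onz(S,*s2(594,435),.053),'red',onz(S,*s2(558,453),.053))
E
```

```text
bar ends (array([ 0.4612, -0.1599,  0.0969]), np.float64(0.002236468261982429)) (array([ 0.4431, -0.2561,  0.0999]), np.float64(0.0025294282726279504))
base far corners z.018 [array([ 0.6286, -0.1724,  0.018 ]), array([ 0.6013, -0.3034,  0.018 ]), array([ 0.4837, -0.1457,  0.018 ])]
posts base? blocks top [array([ 0.5561, -0.1636,  0.072 ]), array([ 0.5332, -0.2842,  0.072 ])]
housing [array([0.5927, 0.2247, 0.05  ]), array([0.6085, 0.1256, 0.05  ]), array([0.5094, 0.109 , 0.05  ]), array([0.493 , 0.2088, 0.05  ])]
disc [0.5516 0.1684 0.053 ] red [0.5136 0.1641 0.053 ]
dots [array([0.5145, 0.1798]), array([0.522 , 0.1942]), array([0.5346, 0.2033]), array([0.5498, 0.2071]), array([0.5648, 0.2044])]
side dis [0.551  0.1708 0.053 ] red [0.5135 0.1659 0.053 ]
```

Top crop: bar ends at (120,270) and (280,293), bearing blocks at (117,120) and (308,152), and the pointer is toward the red dot at (607,215). Side crop: bar from (66,363) to (114,462), red dot at (558,453). From these, the hinge is at about (0.544,-0.225,0.06) with yaw -0.19. The knob is at about (0.551,0.168) with home yaw about 0.14. Next I'll move above the bar.

```bash
cat >> h.py <<'E'
from scipy.spatial.transform import Rotation as Ro
def row(P,yaw,hand):
    o=ctrl.get_obs(); R=Ro.from_euler('xyz',o['eef_rot']); G=Ro.from_euler('xyz',[np.pi,0,yaw])
    s=R.inv().apply(np.array(P)-o['ee_pos'])*100; w=(R.inv()*G).as_rotvec()
    print(np.round(s,2).tolist()+np.round(w,3).tolist()+[hand])
H=np.array([.544,-.225,.06]); HY=-.19
def bar(a): return H+.1*np.array([-np.cos(a)*np.cos(HY),-np.cos(a)*np.sin(HY),np.sin(a)])
E
python3 -c "
from h import *
print(bar(.345)); row([.4515,-.207,.17],HY,.3)"
```

```text
[ 0.45158599 -0.20722695  0.09381967]
[-54.18, 49.66, 3.55, 0.001, 0.001, 1.315, 0.3]
```

Emit:
play_rows(
  steps=[
    [[-54.2,49.7,2,0.001,0.001,1.315,0.3],[-54.2,49.7,2,0.001,0.001,1.315,0.3],[-54.2,49.7,2,0.001,0.001,1.315,0.3],[-54.2,49.7,2,0.001,0.001,1.315,0.3],[-54.2,49.7,2,0.001,0.001,1.315,0.3],[-54.2,49.7,2,0.001,0.001,1.315,0.3],[-54.2,49.7,2,0.001,0.001,1.315,0.3],[-54.2,49.7,2,0.001,0.001,1.315,0.3],[-54.2,49.7,2,0.001,0.001,1.315,0.3],[-54.2,49.7,2,0.001,0.001,1.315,0.3],[-54.2,49.7,2,0.001,0.001,1.315,0.3],[-54.2,49.7,2,0.001,0.001,1.315,0.3],[-54.2,49.7,2,0.001,0.001,1.315,0.3],[-54.2,49.7,2,0.001,0.001,1.315,0.3],[-54.2,49.7,2,0.001,0.001,1.315,0.3],[-54.2,49.7,2,0.001,0.001,1.315,0.3],[-54.2,49.7,2,0.001,0.001,1.315,0.3],[-54.2,49.7,2,0.001,0.001,1.315,0.3],[-54.2,49.7,3,0.001,0.001,1.315,0.3],[-54.2,49.7,3.5,0.001,0.001,1.315,0.3]],
  ],
  force=20,
)

```text
time_s: 1.77
ee_pos: [0.4512, -0.208, 0.1689]
eef_rot: [-3.141, 0.002, -0.192]
force: [0.3, 0.2, -0.5]
grip_width: 0.028
```

Arrived above the bar. One wrist picture will check alignment before I descend.

Run:
```python
from h import *
c=snap('wrist'); im=c['frame'].copy()
for a in (.2,.345):
  for y in (-.044,.044):
    p=proj(c,bar(a)+y*np.array([-np.sin(HY),np.cos(HY),0])); cv2.circle(im,tuple(int(round(v)) for v in p),3,(0,0,255) if a>.3 else (0,255,0),1)
p=proj(c,H); cv2.circle(im,tuple(int(round(v)) for v in p),4,(255,0,255),1)
cv2.imwrite('pics/w1.png',cv2.resize(im,(800,600)))
row([.4515,-.207,.078],HY,.3)
```

```text
[0.1, 0.01, 9.03, -0.001, 0.003, -0.001, 0.3]
```

View pics/w1.png

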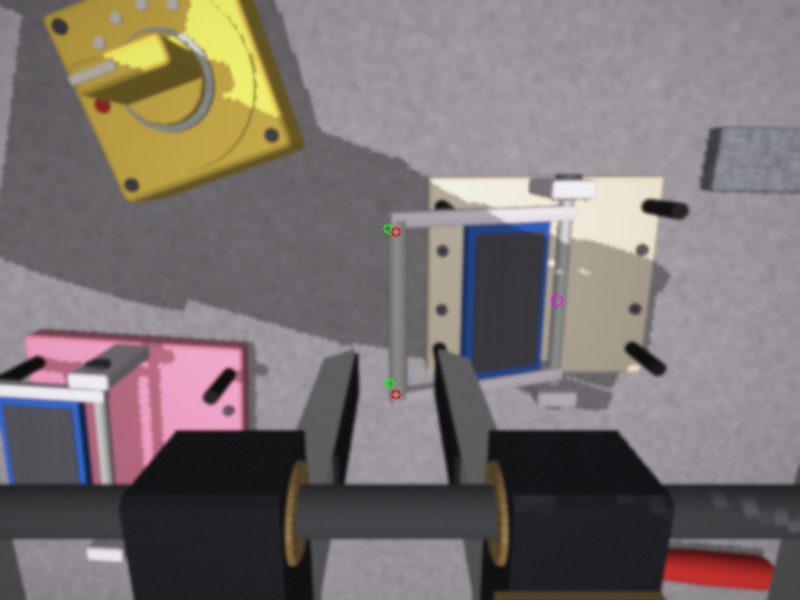

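The wrist view shows the bar at column 398, rows 215–395, matching the projection at 396. The hinge rod is at about 563 against a projected 557, so it's 1–3 mm farther than estimated. The fingers straddle the bar. Descend and grip.

Emit:
play_rows(
  steps=[
    [[0.1,0,4,0,0.003,0,0.3],[0.1,0,6.5,0,0.003,0,0.3],[0.1,0,8,0,0.003,0,0.3],[0.1,0,9,0,0.003,0,0.3],[0.1,0,9,0,0.003,0,0.3],[0.1,0,9,0,0.003,0,0.3],[0.1,0,9,0,0.003,0,0.0],[0.1,0,9,0,0.003,0,0.0],[0.1,0,9,0,0.003,0,0.0],[0.1,0,9,0,0.003,0,0.0],[0.1,0,9,0,0.003,0,0.0],[0.1,0,9,0,0.003,0,0.0]],
  ],
  force=20,
)

```text
time_s: 2.82
ee_pos: [0.4519, -0.207, 0.0786]
eef_rot: [-3.14, -0.001, -0.191]
force: [2.5, 0.5, 0.0]
grip_width: 0.0093
```

```bash
sed -i 's/\[.544,-.225,.06\]/[.5455,-.225,.06]/' h.py
python3 - <<'E'
from h import *
o=ctrl.get_obs(); print(o['ee_pos'],o['force'],o['moment'],o['grip_width'])
# tool x = +hinge x, tool z down: shifts rel. to current for arc
a0=.34
for a in np.linspace(a0,np.pi,41)[1:]:
    print(round(a,3), round(10*(np.cos(a0)-np.cos(a)),2), round(-10*(np.sin(a)-np.sin(a0)),2))
E
```

```text
[ 0.45186463 -0.20701963  0.07864882] [2.48628881 0.48288659 0.02683765] [-5.23831146e-02 -3.27318606e-01 -2.49950718e-04] 0.00930889669890746
0.41 0.26 -0.65
0.48 0.56 -1.28
0.55 0.9 -1.89
0.62 1.29 -2.48
0.69 1.72 -3.03
0.76 2.18 -3.56
0.83 2.68 -4.05
0.9 3.21 -4.5
0.97 3.78 -4.92
1.04 4.37 -5.29
1.11 4.98 -5.62
1.18 5.62 -5.91
1.251 6.28 -6.16
1.321 6.95 -6.35
1.391 7.64 -6.5
1.461 8.33 -6.6
1.531 9.03 -6.66
1.601 9.73 -6.66
1.671 10.43 -6.62
1.741 11.12 -6.52
1.811 11.8 -6.38
1.881 12.48 -6.19
1.951 13.14 -5.95
2.021 13.78 -5.67
2.091 14.4 -5.34
2.161 14.99 -4.97
2.231 15.56 -4.56
2.301 16.1 -4.11
2.371 16.6 -3.63
2.441 17.07 -3.11
2.511 17.51 -2.56
2.581 17.9 -1.98
2.651 18.25 -1.37
2.721 18.56 -0.74
2.791 18.82 -0.1
2.861 19.04 0.57
2.931 19.21 1.25
3.002 19.33 1.94
3.072 19.4 2.64
3.142 19.43 3.33
```

Gripped (9.3 mm). Swing the first part.

Emit:
play_rows(
  steps=[
    [[0.26,0,-0.65,0,0,0,0],[0.56,0,-1.28,0,0,0,0],[0.9,0,-1.89,0,0,0,0],[1.29,0,-2.48,0,0,0,0],[1.72,0,-3.03,0,0,0,0],[2.18,0,-3.56,0,0,0,0],[2.68,0,-4.05,0,0,0,0],[3.21,0,-4.5,0,0,0,0],[3.78,0,-4.92,0,0,0,0],[4.37,0,-5.29,0,0,0,0],[4.98,0,-5.62,0,0,0,0],[5.62,0,-5.91,0,0,0,0],[6.28,0,-6.16,0,0,0,0],[6.95,0,-6.35,0,0,0,0],[7.64,0,-6.5,0,0,0,0],[8.33,0,-6.6,0,0,0,0]],
  ],
)

```text
time_s: 4.15
ee_pos: [0.534, -0.2231, 0.146]
eef_rot: [-3.141, -0.001, -0.191]
force: [-5.3, 0.3, 4.9]
grip_width: 0.0091
```

Run:
```python
from h import *
o=ctrl.get_obs(); print(o['ee_pos'],o['eef_rot'],o['force'],o['moment'],o['grip_width'])
c=snap('side'); cv2.imwrite('pics/s2.png',cv2.resize(c['frame'][150:330,190:430],(800,600)))
```

```text
[ 0.53396392 -0.22309031  0.14604032] [-3.14077729e+00 -8.30029015e-04 -1.90854159e-01] [-5.25349814  0.34553675  4.90748561] [-0.11715711  1.10428613  0.0099598 ] 0.009089280409446326
```

View pics/s2.png

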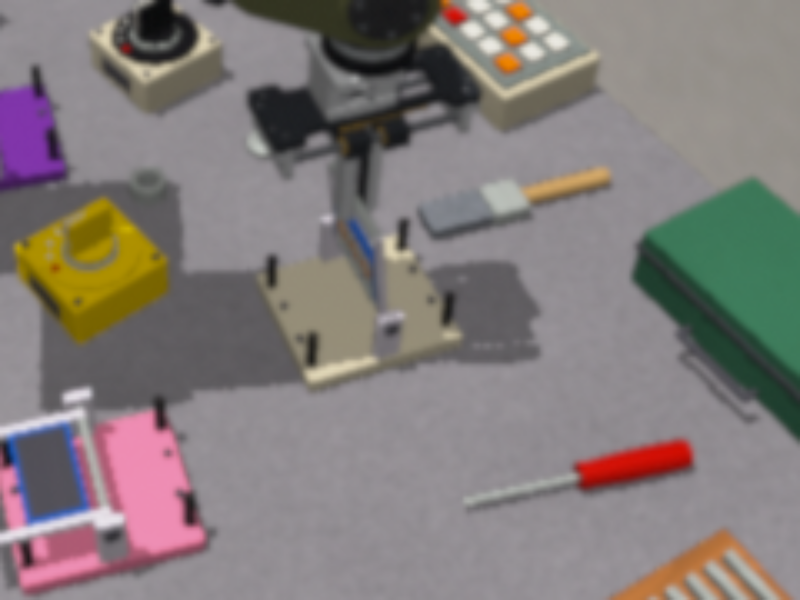

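The plate is upright (plate edge at about (360,250)) and still in the jaws, and the forces are small. Next, the second half.

Emit:
play_rows(
  steps=[
    [[0.7,0,0.02,0,0,0,0],[1.4,0,0.04,0,0,0,0],[2.1,0,0.1,0,0,0,0],[2.8,0,0.2,0,0,0,0],[3.45,0,0.35,0,0,0,0],[4.1,0,0.55,0,0,0,0],[4.8,0,0.8,0,0,0,0],[5.4,0,1.07,0,0,0,0],[6.05,0,1.4,0,0,0,0],[6.65,0,1.77,0,0,0,0],[7.2,0,2.18,0,0,0,0],[7.75,0,2.63,0,0,0,0],[8.25,0,3.1,0,0,0,0],[8.7,0,3.63,0,0,0,0],[9.15,0,4.2,0,0,0,0],[9.55,0,4.75,0,0,0,0]],
  ],
)

```text
time_s: 5.53
ee_pos: [0.629, -0.2415, 0.0979]
eef_rot: [-3.141, -0.001, -0.191]
force: [-5.3, -0.8, -1.2]
grip_width: 0.009
```

Emit:
play_rows(
  steps=[
    [[0.35,0,0.6,0,0,0,0],[0.65,0,1.25,0,0,0,0],[0.9,0,1.9,0,0,0,0],[1.1,0,2.55,0,0,0,0],[1.3,0,3.25,0,0,0,0],[1.4,0,3.95,0,0,0,0],[1.45,0,4.6,0,0,0,0],[1.5,0,5.2,0,0,0,0],[1.5,0,5.5,0,0,0,0],[1.5,0,5.6,0,0,0,0],[1.5,0,5.6,0,0,0,0]],
  ],
)

```text
time_s: 6.45
ee_pos: [0.643, -0.2445, 0.044]
eef_rot: [-3.141, 0.001, -0.191]
force: [-22.1, 2.9, 26.1]
grip_width: 0.0086
```

Run:
```python
from h import *
o=ctrl.get_obs(); print(o['ee_pos'],o['eef_rot'],o['force'],o['moment'],o['grip_width'],bar(np.pi))
```

```text
[ 0.64296057 -0.24449245  0.04397435] [-3.14127983e+00  6.80229083e-04 -1.90950361e-01] [-22.14311379   2.87454984  26.11242077] [0.69089534 4.3556539  0.01724963] 0.008646985759123422 [ 0.64370042 -0.24388589  0.06      ]
```

The plate is on the rests, pressed down with about 26 N. Release and lift.

Emit:
play_rows(
  steps=[
    [[0,0,0,0,0,0,0.3],[0,0,0,0,0,0,0.3],[0,0,0,0,0,0,0.3],[0,0,0,0,0,0,0.3],[0,0,0,0,0,0,0.3],[0,0,-2,0,0,0,0.3],[0,0,-5,0,0,0,0.3],[0,0,-9,0,0,0,0.3],[0,0,-13,0,0,0,0.3],[0,0,-13.5,0,0,0,0.3],[0,0,-13.5,0,0,0,0.3]],
  ],
)

```text
time_s: 7.37
ee_pos: [0.6441, -0.2449, 0.1821]
eef_rot: [3.141, -0.005, -0.191]
force: [0.3, 0.0, -0.8]
grip_width: 0.0281
```

Run:
```python
from h import *
o=ctrl.get_obs(); print(o['ee_pos'],o['force'],o['grip_width'])
row([.551,.168,.18],1.71,.6)
```

```text
[ 0.64411306 -0.24494181  0.18209399] [ 0.33838687  0.048937   -0.82828656] 0.028072119369976698
[-16.98, -38.78, 0.1, 0.005, -0.002, -1.901, 0.6]
```

Emit:
play_rows(
  steps=[
    [[-17,-38.8,0,0.005,0,-1.9,0.6],[-17,-38.8,0,0.005,0,-1.9,0.6],[-17,-38.8,0,0.005,0,-1.9,0.6],[-17,-38.8,0,0.005,0,-1.9,0.6],[-17,-38.8,0,0.005,0,-1.9,0.6],[-17,-38.8,0,0.005,0,-1.9,0.6],[-17,-38.8,0,0.005,0,-1.9,0.6],[-17,-38.8,0,0.005,0,-1.9,0.6],[-17,-38.8,0,0.005,0,-1.9,0.6],[-17,-38.8,0,0.005,0,-1.9,0.6],[-17,-38.8,0,0.005,0,-1.9,0.6],[-17,-38.8,0,0.005,0,-1.9,0.6],[-17,-38.8,0,0.005,0,-1.9,0.6],[-17,-38.8,0,0.005,0,-1.9,0.6],[-17,-38.8,0,0.005,0,-1.9,0.6],[-17,-38.8,0,0.005,0,-1.9,0.6],[-17,-38.8,0,0.005,0,-1.9,0.6],[-17,-38.8,0,0.005,0,-1.9,0.6],[-17,-38.8,0,0.005,0,-1.9,0.6],[-17,-38.8,0,0.005,0,-1.9,0.6]],
  ],
)

```text
time_s: 9.03
ee_pos: [0.5507, 0.1682, 0.1804]
eef_rot: [3.141, -0.001, 1.708]
force: [0.3, 1.2, 0.0]
grip_width: 0.0567
```

Run:
```python
from h import *
c=snap('wrist'); pickle.dump(c,open('w.pkl','wb')); im=c['frame'].copy()
K=np.array([.551,.168,0])
def ci(P,col):
    p=proj(c,P); cv2.circle(im,tuple(int(round(v)) for v in p),3,col,1)
y=.14; ux=np.array([np.cos(y),np.sin(y),0])
ci(K+[0,0,.103],(255,0,255)); ci(K+[0,0,.103]-.023*ux,(0,255,0)); ci(K+[0,0,.103]+.023*ux,(0,255,0)); ci(K+[0,0,.05]-.0375*ux,(255,255,0))
a=cv2.resize(im,(560,420)); s=snap('side')['frame'][190:310,230:370]
t=cv2.resize(s,(240,206))
im2=np.zeros((420,800,3),np.uint8); im2[:,:560]=a; im2[:206,560:]=t
s=snap('top')['frame'][135:225,290:390]; im2[206:,560:]=cv2.resize(s,(240,214))
cv2.imwrite('pics/w3.png',im2)
row([.551,.168,.069],1.71,.6)
```

```text
[-0.04, -0.0, 11.18, 0.002, -0.001, -0.001, 0.6]
```

View pics/w3.png

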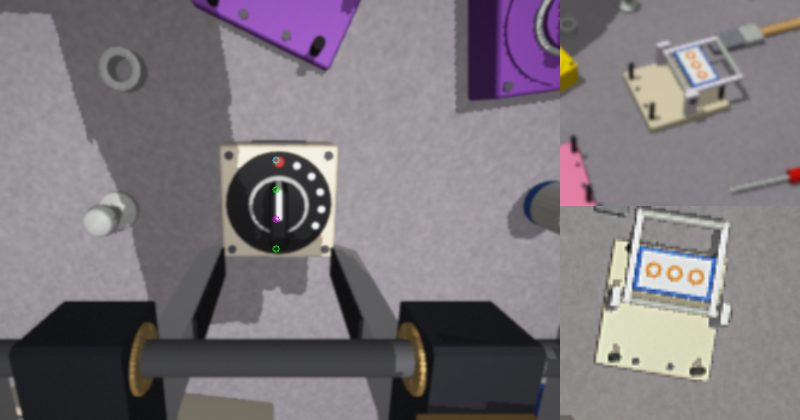

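The side and top insets show the plate flat with its white ringed face up. In the wrist view the knob pointer is at column 279 (projected 276), and the housing is square with the picture, so the yaw is right. I'll descend with a 1.5 mm shift and grip.

Emit:
play_rows(
  steps=[
    [[0.15,0,4,0,0,0,0.5],[0.15,0,7,0,0,0,0.5],[0.15,0,9.5,0,0,0,0.5],[0.15,0,10.5,0,0,0,0.5],[0.15,0,11.1,0,0,0,0.5],[0.15,0,11.1,0,0,0,0.5],[0.15,0,11.1,0,0,0,0.5],[0.15,0,11.1,0,0,0,0],[0.15,0,11.1,0,0,0,0],[0.15,0,11.1,0,0,0,0],[0.15,0,11.1,0,0,0,0],[0.15,0,11.1,0,0,0,0],[0.15,0,11.1,0,0,0,0],[0.15,0,11.1,0,0,0,0]],
  ],
  force=45,
)

```text
time_s: 10.35
ee_pos: [0.5509, 0.1694, 0.0701]
eef_rot: [3.14, -0.0, 1.709]
force: [-0.2, -5.0, 2.9]
grip_width: 0.0138
```

Run:
```python
from h import *
o=ctrl.get_obs(); print(o['ee_pos'],o['eef_rot'],o['force'],o['moment'],o['grip_width'],o['qpos'])
```

```text
[0.55090659 0.16944779 0.07010513] [ 3.13971529e+00 -4.46011348e-04  1.70852367e+00] [-0.22347112 -4.97761085  2.90894579] [-0.86167949  0.0610134  -0.04022027] 0.013846764209380347 [ 2.34730087e-01  4.99531223e-01  1.57768497e+00  3.00025484e-04
  1.06246475e+00 -1.47393894e+00]
```

Emit:
play_rows(
  steps=[
    [[-0.08,0,0,0,0,0.08,0],[-0.08,0,0,0,0,0.16,0],[-0.08,0,0,0,0,0.24,0],[-0.08,0,0,0,0,0.32,0],[-0.08,0,0,0,0,0.4,0],[-0.08,0,0,0,0,0.48,0],[-0.08,0,0,0,0,0.56,0],[-0.08,0,0,0,0,0.64,0],[-0.08,0,0,0,0,0.72,0],[-0.08,0,0,0,0,0.8,0],[-0.08,0,0,0,0,0.86,0],[-0.08,0,0,0,0,0.92,0],[-0.08,0,0,0,0,0.98,0],[-0.08,0,0,0,0,1.03,0],[-0.08,0,0,0,0,1.08,0],[-0.08,0,0,0,0,1.13,0],[-0.08,0,0,0,0,1.17,0],[-0.08,0,0,0,0,1.17,0],[-0.08,0,0,0,0,1.17,0]],
  ],
)

```text
time_s: 11.93
ee_pos: [0.551, 0.1695, 0.0701]
eef_rot: [-3.141, -0.003, 0.539]
force: [1.4, 6.0, -0.2]
grip_width: 0.0138
```

Run:
```python
from h import *
o=ctrl.get_obs(); print(o['ee_pos'],o['eef_rot'],o['force'],o['moment'],o['grip_width'])
c=snap('wrist'); t=snap('top')['frame']; pickle.dump(c,open('w2.pkl','wb'))
im=np.zeros((600,800,3),np.uint8); im[:,:500]=cv2.resize(c['frame'][100:300,170:337],(500,600)); im[:300,500:]=cv2.resize(t[140:220,150:230],(300,300))
s=snap('side')['frame']; im[300:,500:]=cv2.resize(s[120:200,200:280],(300,300))
cv2.imwrite('pics/w4.png',im)
```

```text
[0.5510276  0.16948505 0.07011389] [-3.14099620e+00 -2.79891051e-03  5.39378685e-01] [ 1.43763384  5.96182182 -0.20777595] [ 0.99177616 -0.11871826  0.01242969] 0.01376806565538851
```

View pics/w4.png

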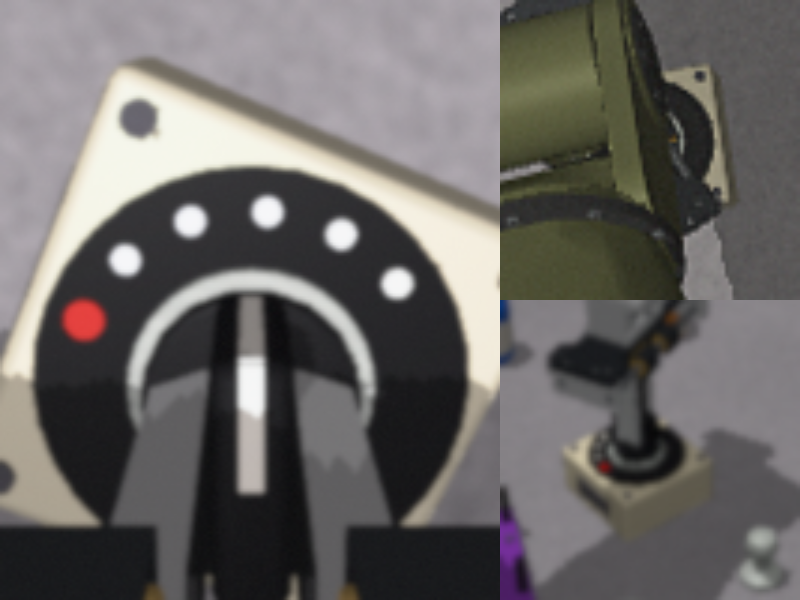

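The wrist crop shows the pointer at column 251, just short of the third white dot (267,212), with the disc centre near (251,375). That leaves about 0.1 rad, which agrees with the 1.17 turned so far. One small final turn, then hold.

Emit:
play_rows(
  steps=[
    [[0,0,0,0,0,0.03,0],[0,0,0,0,0,0.06,0],[0,0,0,0,0,0.085,0],[0,0,0,0,0,0.085,0],[0,0,0,0,0,0.085,0],[0,0,0,0,0,0.085,0],[0,0,0,0,0,0.085,0],[0,0,0,0,0,0.085,0],[0,0,0,0,0,0.085,0],[0,0,0,0,0,0.085,0]],
  ],
)

```text
time_s: 12.92
ee_pos: [0.551, 0.1695, 0.0701]
eef_rot: [-3.141, -0.003, 0.455]
force: [0.6, 1.3, -0.3]
grip_width: 0.0139
```

Run:
```python
from h import *
o=ctrl.get_obs(); print(o['ee_pos'],o['eef_rot'],o['force'],o['moment'],o['grip_width'],o['joint_vel'])
c=snap('wrist'); t=snap('top')['frame']
im=np.zeros((600,800,3),np.uint8); im[:,:500]=cv2.resize(c['frame'][100:300,170:337],(500,600)); im[:300,500:]=cv2.resize(t[135:225,290:390],(300,300))
s=snap('side')['frame']; im[300:,500:]=cv2.resize(s,(300,225))[:, :].repeat(1,0) if 0 else cv2.resize(s[190:310,230:370],(300,300))
cv2.imwrite('pics/w5.png',im)
# angles of dots about the housing centre at dial height, relative to knob axis
```

```text
[0.55104489 0.16954637 0.07012396] [-3.14070068e+00 -2.86552714e-03  4.54872246e-01] [ 0.58633928  1.33559716 -0.29447385] [ 0.21394651 -0.05555643  0.10084158] 0.013906102288182056 [ 0.00076847 -0.00060571 -0.00059372  0.00026887  0.00096668  0.00055342]
```

View pics/w5.png

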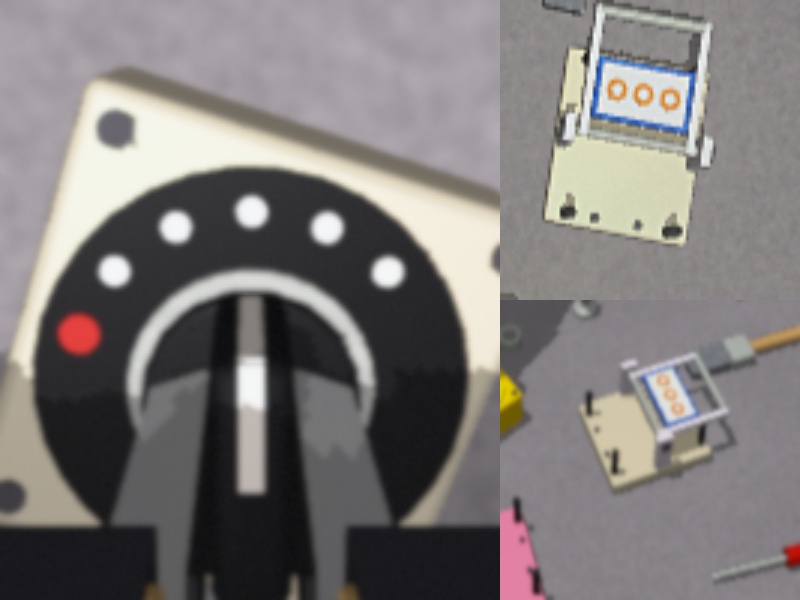

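The pointer (column 251) now lines up with the third dot (251,212), the plate lies white face up, and the torque rose to 0.1 N m, as expected at a stop. Handing in.

```bash
python3 -c "
from station import ctrl
print(ctrl.hand_in()); o=ctrl.get_obs(); print(o['time_s'],o['eef_rot'],o['grip_width'])"
```

```text
the job is handed in; nothing more can be done
None
the job is handed in; nothing more can be done
```

I swung the gauge plate over by its bar and set it on the far rests. I then gripped the selector knob with 45 N, turned it clockwise to the third stop and handed in while still holding it. `hand_in` gives no verdict, so I can't confirm the run passed.

- **Plate:** the last top and side pictures show it flat with its white ringed face up.
- **Knob:** the tool turned 1.254 rad from home, against 1.257 rad for the third stop. In the wrist picture the pointer lines up with the third white dot.
- **Grip:** the jaws held at 13.9 mm on the 14 mm bar. The joints were nearly still, under 0.001 rad/s.
- **Clock:** it read 12.9 s at the last check, against the 59 s limit.
- **Disagreements:** my hinge and knob positions were 1–3 mm off in the wrist view. I corrected for this, and the side forces on the knob stayed at about 6 N or less.
- **Not measured:** I did not measure where the other items ended up. No contact with them was seen.

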